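# Close up a row of vials in the feed lane and shut its gate

### The job

Using the fingertips only, push the whole row of five standing vials along the feed lane as one train until the leading vial stands against the end stop and the others are closed up behind it; then swing the open gate fully shut across the lane behind the last vial, against its catch post. Push gently: do not pinch or lift a vial or the gate, do not tip a vial over, and leave the loose vial, the marker pen and the small swab carton beside the lane where they are.

Things in the scene. Friction and masses are not known exactly. Their poses are not given: they have to be found in the camera images.
- lane: Single-file vial feed lane fixed to the worktop: bare aluminium bed, 280 mm long (x) x 78 wide (y) x 10 high (all sizes in mm), with an ear at +y for the gate hinge. Origin: underside, middle of its length, on the lane's centre line; +x runs along the lane to the end stop, z up. Vials stand on its floor at z = 10. Two steel guides, tops at z = 17, y = 12 to 15 either side, x = -106 to 130, flared at the open end
- lane_stop (a point): Point on the lane floor at the foot of the end stop's rubber face, on the lane's centre line, at x = 130 in the lane's frame; axes as the lane's. The end stop is an upright plate 50 wide, its top at lane z = 46
- gate_catch (a point): Middle of the top of the catch post that the shut gate rests against, at x = 22, y = -33, z = 34 in the lane's frame; the post is 6 (x) x 8 (y); axes as the lane's. With the gate open, all above z = 17 is free between this post (its inner side at y = -29) and the hinge (y = 42)
- row_vial_1: Vial 1 of the row (the leading one, nearest the end stop): upright glass vial with a crimped cap, body 21.6 diameter and 39 high, cap 16 wide up to 47 high (mm), about 11 to 18 g. Origin: centre of its underside; z up. The five stand touching in the lane (pitch 21.6), and start together 50 to 95 short of the stop. Home along the lane's x axis: 119.2
- row_vial_2: Vial 2 of the row (counted from the end stop): upright glass vial with a crimped cap, body 21.6 diameter and 39 high, cap 16 wide up to 47 high (mm), about 11 to 18 g. Origin: centre of its underside; z up. The five stand touching in the lane (pitch 21.6), and start together 50 to 95 short of the stop. Home along the lane's x axis: 97.6
- row_vial_3: Vial 3 of the row (counted from the end stop): upright glass vial with a crimped cap, body 21.6 diameter and 39 high, cap 16 wide up to 47 high (mm), about 11 to 18 g. Origin: centre of its underside; z up. The five stand touching in the lane (pitch 21.6), and start together 50 to 95 short of the stop. Home along the lane's x axis: 76.0
- row_vial_4: Vial 4 of the row (counted from the end stop): upright glass vial with a crimped cap, body 21.6 diameter and 39 high, cap 16 wide up to 47 high (mm), about 11 to 18 g. Origin: centre of its underside; z up. The five stand touching in the lane (pitch 21.6), and start together 50 to 95 short of the stop. Home along the lane's x axis: 54.4
- row_vial_5: Vial 5 of the row (the last one, farthest from the end stop): upright glass vial with a crimped cap, body 21.6 diameter and 39 high, cap 16 wide up to 47 high (mm), about 11 to 18 g. Origin: centre of its underside; z up. The five stand touching in the lane (pitch 21.6), and start together 50 to 95 short of the stop. Home along the lane's x axis: 32.8
- gate (a joint): Gate hinge, vertical axis: 0 = shut (arm straight across the lane, against the catch post), grows as the arm swings open backwards, away from the end stop, to at most 2.1 rad; at 1.57 the arm points straight back, parallel to the lane. Starts at 1.6 to 2.05. Stiff hinge (0.02 N m), no spring: it stays where it is left
- gate_hinge (a point): Point on the gate's hinge axis at mid height of the arm; in the lane's frame always at x = 17, y = +48, z = 32.5 (mm); the hinge is 12 in diameter, its pin ends at lane z = 50. Its axes turn with the gate (see gate_arm)
- gate_arm (a point): Middle of the gate's flat steel arm, 45 from the hinge axis. Axes turn with the gate: -y from hinge to free end, x square to the arm (the lane's +x when shut), z up. Arm 4 thick, 26 high (lane z = 19.5 to 45.5), its end 89 from the hinge. Pushing its -x face shuts it. Shut, its front lies 3 behind the last vial of a row that is home
- loose_vial: A vial of the same size standing on the worktop beside the lane, not part of the row; to be left alone. Origin: centre of its underside
- marker: Marker pen lying on the worktop, 135 long along its y, 17 thick; to be left alone. Origin: underside, middle
- swab_carton: Small closed carton of swabs, 55 x 60 x 90 high, standing; to be left alone. Origin: centre of its underside

How it is judged (in metres and radians):
On the way, in this order (a step that is already met when the one before it is completed fails the run):
1. The whole row is pushed home to the end stop while the gate is still open (x of row_vial_1 in the frame of lane between 0.1132 and 0.1222 m and y of row_vial_1 in the frame of lane between -0.005 and 0.005 m and x of row_vial_2 in the frame of lane between 0.0916 and 0.1006 m and y of row_vial_2 in the frame of lane between -0.005 and 0.005 m and x of row_vial_3 in the frame of lane between 0.07 and 0.079 m and y of row_vial_3 in the frame of lane between -0.005 and 0.005 m and x of row_vial_4 in the frame of lane between 0.0484 and 0.0574 m and y of row_vial_4 in the frame of lane between -0.005 and 0.005 m and x of row_vial_5 in the frame of lane between 0.0268 and 0.0358 m and y of row_vial_5 in the frame of lane between -0.005 and 0.005 m and value of joint gate above 0.4 rad), for 0.2 s.
2. The gate is shut behind the last vial (value of joint gate below 0.08 rad), for 0.2 s.
At the end, for the whole second after the job is handed in: All five vials stand upright at rest on the lane floor within 4 mm of their home places along the lane (the leading one at the end stop, in their order), and the gate is shut to within 0.08 rad (x of row_vial_1 in the frame of lane between 0.1152 and 0.1222 m and y of row_vial_1 in the frame of lane between -0.005 and 0.005 m and x of row_vial_2 in the frame of lane between 0.0936 and 0.1006 m and y of row_vial_2 in the frame of lane between -0.005 and 0.005 m and x of row_vial_3 in the frame of lane between 0.072 and 0.079 m and y of row_vial_3 in the frame of lane between -0.005 and 0.005 m and x of row_vial_4 in the frame of lane between 0.0504 and 0.0574 m and y of row_vial_4 in the frame of lane between -0.005 and 0.005 m and x of row_vial_5 in the frame of lane between 0.0288 and 0.0358 m and y of row_vial_5 in the frame of lane between -0.005 and 0.005 m and angle between each of row_vial_1, row_vial_2, row_vial_3, row_vial_4, row_vial_5's own z axis and vertical below 0.1 rad and z of each of row_vial_1, row_vial_2, row_vial_3, row_vial_4, row_vial_5 in the frame of lane below 0.014 m and linear speed of each of row_vial_1, row_vial_2, row_vial_3, row_vial_4, row_vial_5 below 0.02 m/s and value of joint gate below 0.08 rad); the robot touches nothing.
It fails at once if A vial of the row was lifted off the lane floor (8 mm or more) or tipped over (z of any of row_vial_1, row_vial_2, row_vial_3, row_vial_4, row_vial_5 in the frame of lane above 0.018 m or angle between any of row_vial_1, row_vial_2, row_vial_3, row_vial_4, row_vial_5's own z axis and vertical above 0.5 rad).
It fails at once if A vial of the row was taken between the fingers ((horizontal distance between the grasp point and row_vial_1 below 0.009 m and z of the grasp point in the frame of row_vial_1 below 0.055 m) or (horizontal distance between the grasp point and row_vial_2 below 0.009 m and z of the grasp point in the frame of row_vial_2 below 0.055 m) or (horizontal distance between the grasp point and row_vial_3 below 0.009 m and z of the grasp point in the frame of row_vial_3 below 0.055 m) or (horizontal distance between the grasp point and row_vial_4 below 0.009 m and z of the grasp point in the frame of row_vial_4 below 0.055 m) or (horizontal distance between the grasp point and row_vial_5 below 0.009 m and z of the grasp point in the frame of row_vial_5 below 0.055 m)).
It fails at once if The gate's arm was taken between the fingers (x of the grasp point in the frame of gate_arm between -0.005 and 0.005 m and y of the grasp point in the frame of gate_arm between -0.05 and 0.045 m and z of the grasp point in the frame of gate_arm below 0.02 m).
It fails at once if A vial was pushed roughly (more than 30 N from the fingers) (contact force between the fingers and row_vial_1 above 30 N or contact force between the fingers and row_vial_2 above 30 N or contact force between the fingers and row_vial_3 above 30 N or contact force between the fingers and row_vial_4 above 30 N or contact force between the fingers and row_vial_5 above 30 N).
It fails at once if The loose vial, the marker pen or the swab carton was moved more than 15 mm, or tipped (distance of any of loose_vial, marker, swab_carton from where it was at the start of the episode above 0.015 m or angle between any of loose_vial, swab_carton's own z axis and vertical above 0.5 rad).
It also fails if it takes over 48 s, if anything falls off the work surface, if the arm or the gripper's body presses on something with over 40 N, if the wrist force passes 120 N, or if a joint passes its speed limit or range.

### The arm

A 7-joint arm with a two-finger parallel gripper is mounted at the origin on a cart in front of the work surface, level with it; the furniture and walls round the work are solid. World frame = base frame: x ahead of the robot, y to its left, z up, the work surface at z = 0. Lengths are in mm, angles in rad, forces in N, time in s.
With the tool pointing down it reaches from about 400 to 875 mm from the base axis. Payload 19.3 kg.
Tool frame: the origin (TCP) lies at the very end of the fingers, on their centre line; the grasp point (between the pads) lies 19 mm behind it (grip_point_offset is the z of the grasp point in the tool frame, in mm); z points along the fingers, y is the line along which they close (so a half turn about z gives the same grasp; the last joint's range is limited). The gripper opens to 85 mm and grips with 20 to 120 N. Pads are 22 mm wide; open, the fingers measure 114 mm over their backs; the gripper's body (76 mm by 85 mm) begins 54 mm behind the grasp point. The pads swing forward as they close: fully open they stand 13 mm farther back than shut.
Start: joints at [-0.07, 0.521, -0.036, 1.599, 0.021, 1.021, -0.113], TCP at [624.991, -0.025, 193.791] pointing down, gripper open.
Joint ranges: [-2.91, 2.91], [-0.3, 2.13], [-1.5, 1.42], [0.17, 2.43], [-1.26, 4.41], [0.16, 1.93], [-2.52, 2.52]. Speed limits (rad/s): [1.89, 1.89, 2.39, 2.39, 3.01, 3.01, 3.01].

### API

Orientations are given as a 3x3 rotation matrix whose columns are the frame's x, y, z axes.
In Python, from workcell import movep, movel, goto_joints, open_gripper, clamp, wait, inverse_kinematics, read_state, camera, PlanningError, finish_job, grip_point_offset gives the robot as it stands. Calls block until the motion is done:
- movep(position, orientation): joint-space move of the TCP to a pose.
- movel(position, frame=None, max_speed=150, guard=None): straight line of the TCP; frame=None keeps the orientation; max_speed is the mean speed in mm/s. With guard (N) it stops when the force on the tool has changed by that much, and returns True; else False.
- goto_joints(angles): joint-space move.
- open_gripper() and clamp(): open the fingers fully, or close them until they stop; the grip force is fixed at half the most.
- wait(seconds).
- inverse_kinematics(position, orientation): joint angles nearest the present ones, or None.
- read_state(): the state.
- camera(name): name is "scene" or "side" or "wrist"; returns a dict with "image" (480x640x3 uint8, blue, green, red), "range_z" (480x640 float32, mm along the optical axis (not along the pixel's ray), 0 where there is no reading), "fx", "fy", "cx", "cy" (pixels), "cam_to_world" (4x4, takes a point from camera to world coordinates). Camera axes: x right, y up, looking along -z (the intrinsics and any distortion apply to the point x, -y, -z); pixel columns grow to the right and rows downward; lengths in mm; the calibration is good to about 2 mm. A picture is of the moment at which its call begins.
A pose or a line that the arm cannot do raises PlanningError and nothing moves.
- finish_job(): hands the job in; it is judged then, once.
The state is a dict: "time": time; "qpos": joint angles; "qvel": joint speeds; "joint_efforts": joint torques, N m; "eef_pos": TCP position; "tool_rot": TCP orientation; "ft_force": force on the tool from outside, world axes, zero at the start; "torque": the same for the moment, N m; "finger_gap": finger opening in mm; "gripper_force": force on a finger pad.
Only numpy, scipy, OpenCV 4.12 (cv2) and the standard library are available. Lean on these libraries where they do the work, as an engineer would, in place of code of your own. Each camera call takes 0.05 s, during which the arm holds its last target. There are 200 camera calls.

## Working session

There is one attempt and no reset: what is moved stays moved. The work goes in short steps, each a Python script; the robot and the scene stay as the last script left them, time stands still between calls to the robot, and variables do not carry over. Pictures are saved under pics/ and viewed, at most 10 in all, crops included, and the job is handed in when it is done.

```bash
mkdir -p pics; python3 - <<'E'
from workcell import *
import cv2,numpy as np
for n in("scene","side"):
    c=camera(n);cv2.imwrite(f"pics/{n}0.png",c["image"]);np.savez(f"{n}0.npz",**c)
    print(n,c["fx"],c["cam_to_world"].round(2).tolist(),[k for k in c])
s=read_state();print(s["time"],s["finger_gap"],s["tool_rot"],grip_point_offset)
E
```

```text
scene 588.700050032896 [[-0.59, 0.45, -0.67, 31.39], [-0.81, -0.31, 0.51, 501.19], [0.02, 0.84, 0.55, 565.37], [0.0, 0.0, 0.0, 1.0]] ['image', 'range_z', 'fx', 'fy', 'cx', 'cy', 'cam_to_world']
side 508.21648724970873 [[-1.0, 0.02, -0.03, 580.18], [-0.03, -0.7, 0.72, 675.11], [-0.0, 0.72, 0.7, 646.22], [0.0, 0.0, 0.0, 1.0]] ['image', 'range_z', 'fx', 'fy', 'cx', 'cy', 'cam_to_world']
0.1 85.35346469378004 [[ 3.92753821e-05  9.99999504e-01 -9.94730895e-04]
 [ 9.99999998e-01 -3.93206271e-05 -4.54651040e-05]
 [-4.55041949e-05 -9.94729107e-04 -9.99999504e-01]] -18.700000000000003
```

View pics/scene0.png

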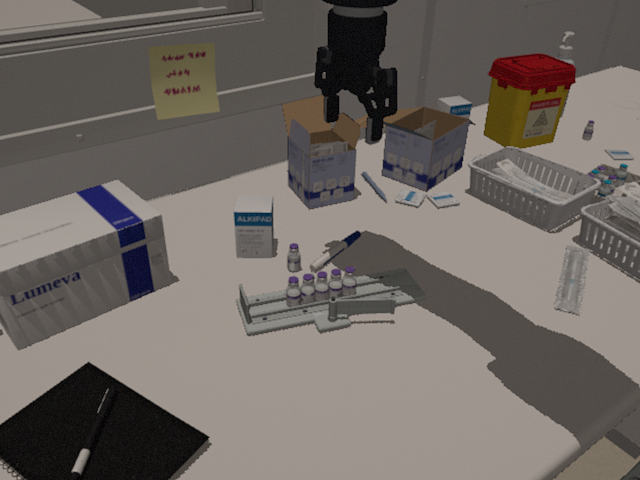

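View pics/side0.png

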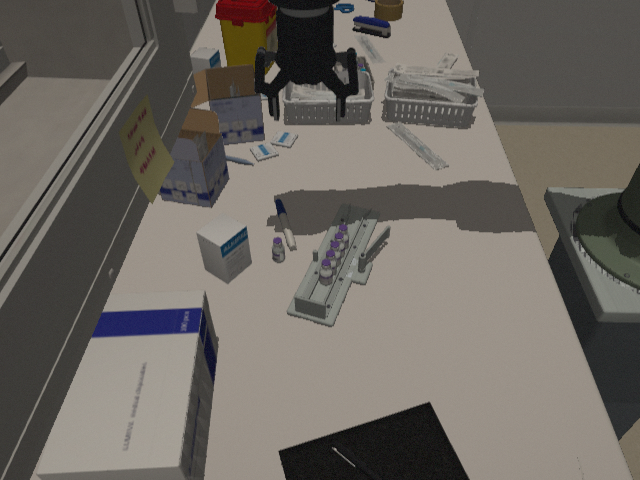

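The lane runs towards world +y, with its stop at side (315,310) and scene (243,300). The gate is open on the robot's side, and the loose vial, marker and carton are on the far side. I'll enlarge both views.

```bash
python3 - <<'E'
import cv2
a=cv2.imread("pics/side0.png")[195:335,250:410];cv2.imwrite("pics/side0c.png",cv2.resize(cv2.convertScaleAbs(a,alpha=1.5),None,fx=4.25,fy=4.25,interpolation=2))
a=cv2.imread("pics/scene0.png")[220:340,225:435];cv2.imwrite("pics/scene0c.png",cv2.resize(cv2.convertScaleAbs(a,alpha=1.5),None,fx=3.8,fy=3.8,interpolation=2))
E
```

```text
(no output)
```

View pics/side0c.png

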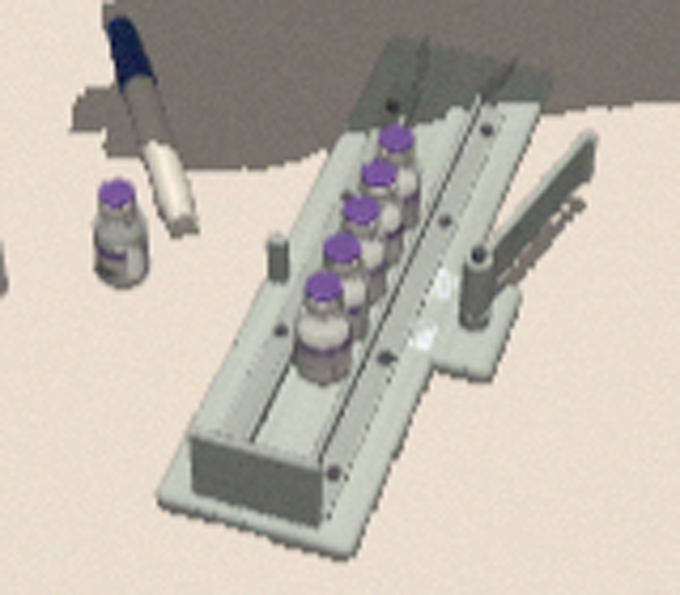

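View pics/scene0c.png

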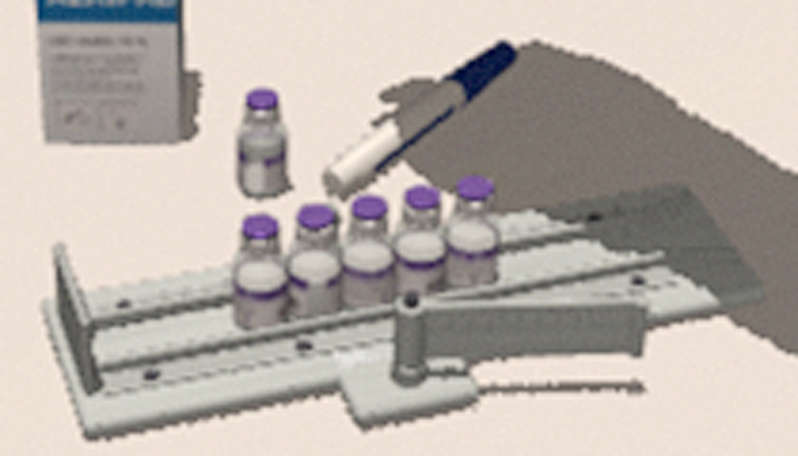

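```bash
cat > fit.py <<'E'
import numpy as np
from scipy.optimize import least_squares
def proj(c,P):
    p=(np.c_[P,np.ones(len(P))]@np.linalg.inv(c["cam_to_world"]).T)[:,:3]
    d=-p[:,2]; return np.c_[c["cx"]+c["fx"]*p[:,0]/d, c["cy"]-c["fy"]*p[:,1]/d]
side=np.load("side0.npz");scene=np.load("scene0.npz")
def model(p):
    x,y,a,r,q=p
    L=[[17,48,50],[22,-33,34],[140,-39,10],[140,39,10],[-140,39,10],[-140,-39,10]]
    L+=[[r-21.6*i,0,57] for i in range(5)]
    L+=[[17-89*np.sin(q),48-89*np.cos(q),45.5]]
    L=np.array(L,float);c,s=np.cos(a),np.sin(a)
    return np.c_[x+c*L[:,0]-s*L[:,1],y+s*L[:,0]+c*L[:,1],L[:,2]]
N=np.nan
S=np.array([[478,254],[277,238],[160,491],[347,546],[553,70],[390,37],[324,287],[342,248],[361,210],[379,174],[396,138],[592,135]])/4.25+[250,195]
C=np.array([[411,300],[N,N],[47,300],[90,430],[762,293],[688,186],[261,226],[317,216],[370,207],[422,197],[475,187],[643,307]])/3.8+[225,220]
def res(p):
    P=model(p);return np.r_[proj(side,P)-S,proj(scene,P)-C]
if __name__=="__main__":
    f=lambda p:np.nan_to_num(res(p)).ravel()
    s=least_squares(f,[560,300,1.3,60,1.8],loss="soft_l1",x_scale=[10,10,.1,10,.1])
    print(s.x.round(3));print(res(s.x).round(1).reshape(2,-1,2).tolist())
    # depth check of row caps
    for n,c,U in(("side",side,S),("scene",scene,C)):
        o=[]
        for u,v in U[[0,6,7,8,9,10]]:
            z=c["range_z"][int(round(v)),int(round(u))]
            o.append((c["cam_to_world"]@[(u-c["cx"])*z/c["fx"],-(v-c["cy"])*z/c["fy"],-z,1])[:3].round(1).tolist())
        print(n,o)
    print(model(s.x).round(1)[[0,6,7,8,9,10,11]].tolist())
E
python3 fit.py
```

```text
[572.979  63.127   1.256  59.893   1.849]
[[[1.0, -1.1], [0.9, -0.4], [-1.3, 0.3], [1.7, 1.2], [1.3, 0.0], [0.7, -1.2], [0.8, -1.1], [1.0, -1.0], [0.8, -0.9], [0.8, -1.0], [0.8, -0.7], [1.6, -1.0]], [[-1.2, -1.2], [nan, nan], [-3.4, -0.4], [-3.4, -0.8], [1.0, -0.9], [-1.6, -1.5], [-0.8, -0.3], [-1.2, -0.3], [-1.0, -0.4], [-0.7, -0.3], [-0.8, -0.1], [0.8, -1.0]]]
side [[534.2, 95.7, 49.0], [592.7, 122.9, 57.4], [586.4, 101.7, 56.7], [579.5, 81.3, 57.2], [572.7, 62.1, 58.2], [566.1, 39.7, 56.9]]
scene [[531.3, 93.0, 48.1], [592.3, 118.1, 55.1], [582.8, 98.9, 57.5], [576.9, 78.1, 56.6], [568.9, 59.2, 58.4], [565.7, 35.5, 55.2]]
[[532.6, 94.2, 50.0], [591.5, 120.1, 57.0], [584.8, 99.5, 57.0], [578.1, 79.0, 57.0], [571.5, 58.5, 57.0], [564.8, 37.9, 57.0], [482.8, 20.4, 45.5]]
```

The fit is consistent: hinge and cap heights agree within 1–2 mm, and the row is 59 mm short of the stop (50–95 expected). The gate is at 1.85 rad. Next I'll push the row with closed fingers and a guard.

```bash
cat > h.py <<'E'
from workcell import *
import numpy as np, cv2
A=1.256;O=np.array([573.,63.1]);R2=np.array([[np.cos(A),-np.sin(A)],[np.sin(A),np.cos(A)]])
def W(x,y,z): return [*(O+R2@[x,y]),z]
def L(p): return (R2.T@(np.array(p[:2])-O)).round(1)
def T(a):  # tool down, tool x at lane angle a
    c,s=np.cos(A+a),np.sin(A+a); return np.array([[c,s,0],[s,-c,0],[0,0,-1.]])
E
python3 - <<'E'
from h import *
clamp()
movep(W(-75,0,110),T(0))
print("down",movel(W(-75,0,21),T(0),max_speed=100,guard=10),read_state()["eef_pos"])
f0=read_state()["ft_force"]
print("push",movel(W(16,0,21),T(0),max_speed=30,guard=4))
s=read_state();print(s["time"],L(s["eef_pos"]),s["eef_pos"],(s["ft_force"]-f0),s["finger_gap"])
for n in("scene","side"):
    c=camera(n);cv2.imwrite(f"pics/{n}1.png",c["image"])
a=cv2.imread("pics/side1.png")[170:335,240:430];cv2.imwrite("pics/side1c.png",cv2.resize(cv2.convertScaleAbs(a,alpha=1.5),None,fx=3.5,fy=3.5))
E
```

```text
down False [550.17776461  -8.23002062  21.52740184]
push False
5.6167 [15.9 -0. ] [577.95843231  78.24893913  21.015663  ] [ 1.00760671 -0.25358632  0.02741028] -0.0576298613863161
```

View pics/side1c.png

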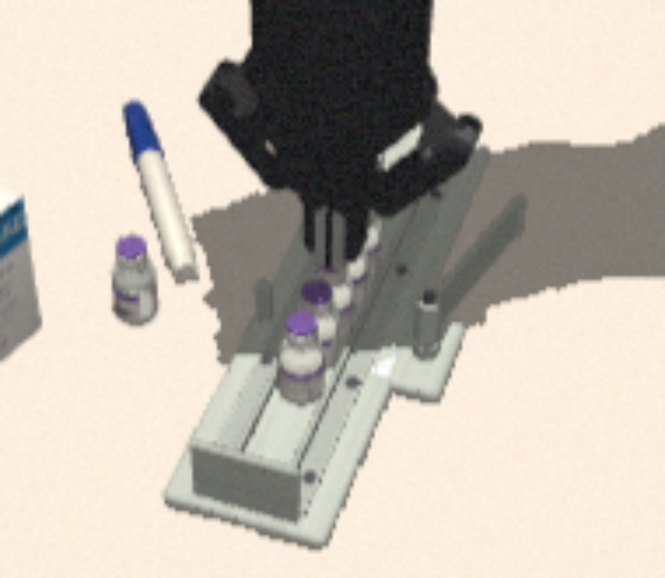

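The side view shows the fingers at about vial 3's original place, with vial 1 seemingly unmoved at px (326,263). That doesn't fit the TCP reading, so I'll check the other view and the projections.

```bash
python3 - <<'E'
from h import *
from fit import proj
s=read_state();p=s["eef_pos"];print(s["time"],p)
P=np.array([p,W(119.2,0,57),W(59.9,0,57),W(32.8,0,57),W(-26.5,0,57)])
for n in("side","scene"):
    c=camera(n);print(n,proj(c,P).round(0).tolist(),np.abs(c["cam_to_world"]-np.load(n+"0.npz")["cam_to_world"]).max())
    if n=="scene": a=c["image"][200:340,225:435];cv2.imwrite("pics/scene2c.png",cv2.resize(cv2.convertScaleAbs(a,alpha=1.5),None,fx=3.8,fy=3.8))
E
```

```text
5.7167 [577.94324395  78.27283976  20.99952527]
side [[336.0, 258.0], [314.0, 288.0], [327.0, 261.0], [333.0, 250.0], [344.0, 227.0]] 0.0
scene [[321.0, 293.0], [252.0, 286.0], [293.0, 279.0], [311.0, 276.0], [349.0, 269.0]] 0.0
```

View pics/scene2c.png

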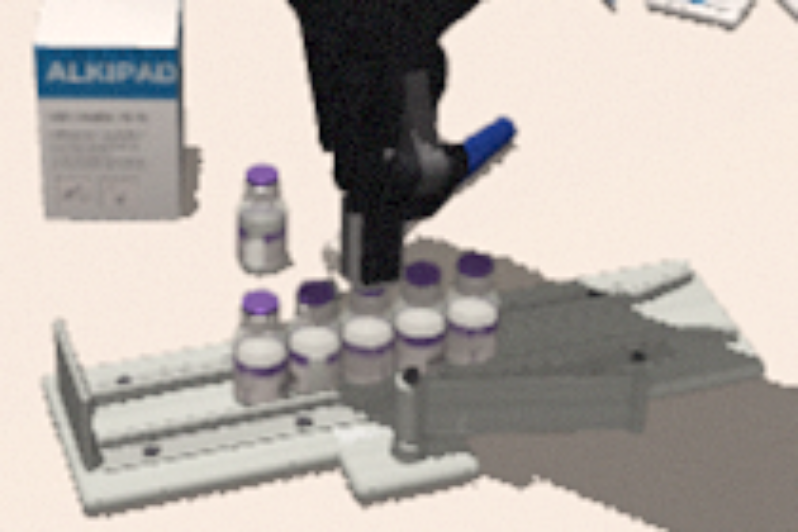

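```bash
python3 - <<'E'
from h import *
def pt(c,u,v):
    z=c["range_z"][v,u];return (c["cam_to_world"]@[(u-c["cx"])*z/c["fx"],-(v-c["cy"])*z/c["fy"],-z,1])[:3]
for n,U in(("side",[(334,u) for u in(230,236,240,243,245,247,249,252)]),("scene",[(324,v) for v in(255,262,266,270,273,275,278)])):
    c=camera(n)
    for u,v in U:
        p=pt(c,u,v);print(n,u,v,p.round(0),L(p),c["image"][v,u])
s=read_state();print(s["ft_force"],s["torque"],s["tool_rot"].round(3).tolist())
E
```

```text
side 334 230 [582.  88.  96.] [26.3 -0.4] [24 26 21]
side 334 236 [581.  90.  84.] [28.   0.4] [26 29 30]
side 334 240 [581.  89.  75.] [27.5  0.3] [39 38 39]
side 334 243 [581.  89.  68.] [27.6  0.5] [34 32 33]
side 334 245 [581.  89.  63.] [27.   0.4] [35 37 34]
side 334 247 [581.  85.  54.] [22.9 -0.9] [58 39 49]
side 334 249 [581.  86.  51.] [24.2 -0.4] [75 78 80]
side 334 252 [581.  99.  57.] [36.7  3.8] [70 60 65]
scene 324 255 [547. 100. 117.] [26.8 36.3] [18 19 17]
scene 324 262 [566.  85.  88.] [18.2 13.5] [17 15 18]
scene 324 266 [565.  85.  81.] [18.2 13.9] [17 13 14]
scene 324 270 [566.  84.  74.] [17.6 13. ] [20 19 18]
scene 324 273 [567.  83.  67.] [17.1 11.9] [13 18 11]
scene 324 275 [571.  80.  60.] [15.3  7.3] [60 59 62]
scene 324 278 [573.  78.  53.] [14.2  4.9] [74 73 80]
[-0.44729771 -0.20866523  0.91711052] [-0.03856764  0.0268681   0.004009  ] [[0.31, 0.951, -0.0], [0.951, -0.31, -0.0], [-0.0, -0.0, -1.0]]
```

```bash
python3 - <<'E'
from h import *
from fit import proj
movel(W(16,0,130),T(0),max_speed=100)
s=read_state();p=s["eef_pos"];print(s["time"],p,s["finger_gap"])
def cloud(c):
    v,u=np.mgrid[0:480,0:640];z=c["range_z"];m=z>0
    P=np.stack([(u-c["cx"])*z/c["fx"],-(v-c["cy"])*z/c["fy"],-z,np.ones_like(z)],-1)[m]@c["cam_to_world"].T
    return P[:,:3]
for n in("side","scene"):
    c=camera(n);P=cloud(c);d=np.hypot(*(P[:,:2]-p[:2]).T)
    Q=P[(d<25)&(P[:,2]>75)];print(n,"now lowest",np.sort(Q[:,2])[:15].round(0),"tcp px",proj(c,p[None]))
    a=c["image"];cv2.imwrite(f"pics/{n}3.png",a)
    P=cloud(np.load(n+"0.npz"));d=np.hypot(P[:,0]-625,P[:,1]);Q=P[(d<70)&(P[:,2]>130)];print("start lowest",np.sort(Q[:,2])[:15].round(0))
a=cv2.imread("pics/side3.png")[120:335,230:430]
b=cv2.imread("pics/scene3.png")[120:335,235:435]
cv2.imwrite("pics/both3.png",cv2.resize(cv2.convertScaleAbs(np.hstack([a,b]),alpha=1.5),None,fx=2,fy=2))
E
```

```text
7.1583 [577.61173511  78.284853   129.39889427] -0.10312526276612043
side now lowest [167. 168. 168. 169. 169. 170. 170. 170. 170. 170. 171. 171. 171. 171.
 172.] tcp px [[336.95023144 209.97848254]]
start lowest [244. 246. 246. 246. 246. 247. 247. 247. 247. 247. 248. 248. 248. 248.
 248.]
scene now lowest [166. 166. 167. 167. 167. 168. 168. 168. 168. 168. 168. 169. 169. 169.
 169.] tcp px [[323.39335002 231.99817489]]
start lowest [244. 244. 244. 244. 244. 245. 245. 245. 245. 245. 245. 245. 245. 245.
 245.]
```

View pics/both3.png

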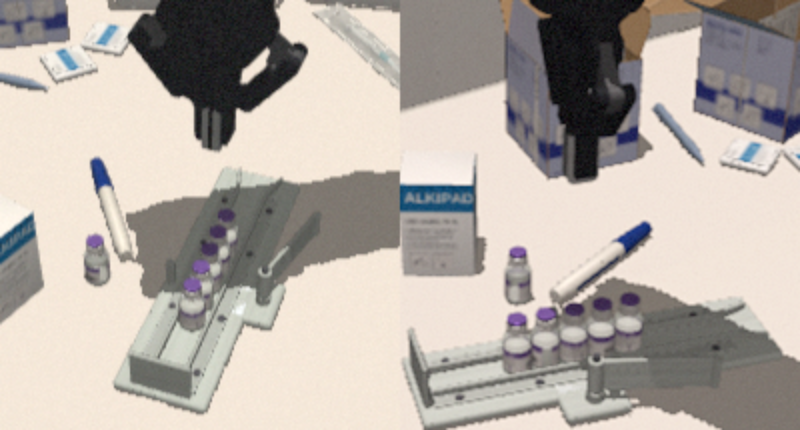

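The vials haven't moved, so nothing is lost. The closed fingertips really sit about 37.5 mm above the reported TCP: depth gives 167 against a reported 129. The open gripper at the start shows the same offset plus the known 13 mm. So the push passed just over the caps. I'll calibrate z with a guarded touch on the guide tops (z = 17) behind the row, then push.

```bash
python3 - <<'E'
from h import *
movel(W(-76,0,100),T(0),max_speed=150)
print(movel(W(-76,0,-8),T(0),max_speed=100,guard=12)); print(read_state()["eef_pos"])
print(movel(W(-76,0,-30),T(0),max_speed=10,guard=4))
s=read_state();print(s["time"],s["eef_pos"],s["ft_force"])
movel([*s["eef_pos"][:2],s["eef_pos"][2]+4],T(0),max_speed=20)
s=read_state();print(s["time"],s["eef_pos"],s["ft_force"])
E
```

```text
False
[549.84557813  -9.13391962  -7.47097711]
True
10.9833 [549.54177836  -9.1600272  -27.21348635] [-0.60758683 -0.0118418   9.87177835]
11.3583 [549.59471531  -9.16574049 -23.15080743] [ 0.08403821 -0.57927114  0.37166496]
```

```bash
python3 - <<'E'
from h import *
z=-17
p=read_state()["eef_pos"]
movel([p[0],p[1],z],T(0),max_speed=30)
print("push",movel(W(0,0,z),T(0),max_speed=30,guard=5))
s=read_state();print(s["time"],L(s["eef_pos"]),s["ft_force"])
print("push",movel(W(16,0,z),T(0),max_speed=12,guard=4))
s=read_state();print(s["time"],L(s["eef_pos"]),s["eef_pos"],s["ft_force"])
a=camera("side")["image"][120:335,230:430]
b=camera("scene")["image"][120:335,235:435]
cv2.imwrite("pics/both4.png",cv2.resize(cv2.convertScaleAbs(np.hstack([a,b]),alpha=1.5),None,fx=2,fy=2))
E
```

```text
push False
14.4 [-0.1 -0. ] [-0.60010261 -0.02596991 -0.20239773]
push True
15.275 [10.   0.2] [575.88538422  72.67654512 -17.26848314] [-0.31298558 -1.05059198  0.75577053]
```

View pics/both4.png

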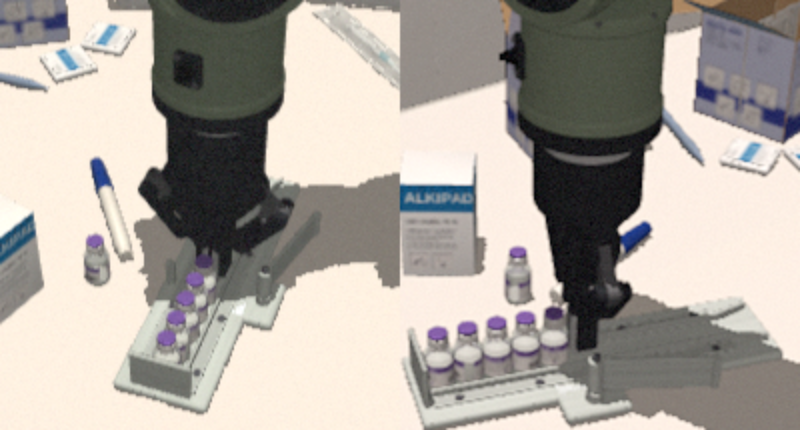

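The row is home: all five vials stand upright and closed up, and the guard tripped at lane x = 10 (11 expected). Next I'll back off and swing the gate shut along the hinge arc.

```bash
cat > g.py <<'E'
from h import *
def G(q,r=55,off=13): # pose pushing the gate's -x face at angle q
    d=np.array([-np.sin(q),-np.cos(q)]);n=np.array([np.cos(q),-np.sin(q)])
    return np.array([17,48])+r*d-off*n
def go(q,off,z,**k): return movel(W(*G(q,off=off),z),T(-q),**k)
E
python3 - <<'E'
from g import *
movel(W(-2,0,-17),T(0),max_speed=40); movel(W(-2,0,70),T(0),max_speed=120)
q=1.85
movep(W(*G(q,off=28),70),T(-q))
print(read_state()["time"],read_state()["qpos"].round(2))
print("down",go(q,28,-14,max_speed=100,guard=12))
for q in np.arange(1.85,0.2,-0.16):
    if go(q,13,-14,max_speed=50,guard=8): print("guard at",q);break
s=read_state();print(s["time"],q,L(s["eef_pos"]),G(q),s["ft_force"])
E
```

```text
18.0583 [-0.66  0.56  0.54  2.09 -0.5   0.61 -1.93]
down False
22.8333 0.2500000000000009 [-9.6 -1.7] [-9.20307924 -2.07393172] [ 0.61779986 -0.47915267  0.31947924]
```

```bash
python3 - <<'E'
from g import *
for q in(.12,.04):print(go(q,13,-14,max_speed=25,guard=5))
print("end",go(0,7,-14,max_speed=12,guard=3))
s=read_state();print(s["time"],L(s["eef_pos"]),s["ft_force"])
go(0,35,-14,max_speed=60);go(0,35,80,max_speed=120)
movel(W(-110,60,150),T(0),max_speed=200)
print(read_state()["time"])
a=camera("side")["image"][195:335,270:410]
b=camera("scene")["image"][220:360,225:435]
cv2.imwrite("pics/both5.png",cv2.resize(cv2.convertScaleAbs(np.hstack([a,b]),alpha=1.5),None,fx=2.25,fy=2.25))
E
```

```text
False
False
end True
23.925 [ 2.5 -6.3] [-0.20223518  0.09110947 -0.53416413]
26.1667
```

View pics/both5.png

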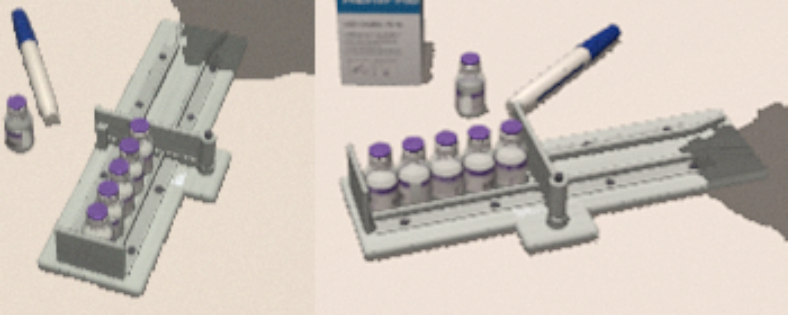

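The gate is across the lane at its catch post and the row stands closed up. A second guarded push will confirm it's a firm stop before I hand in.

```bash
python3 - <<'E'
from g import *
go(0,35,80,max_speed=200);go(0,35,-14,max_speed=120);go(0,18,-14,max_speed=40)
print("end",go(0,6,-14,max_speed=12,guard=7))
s=read_state();print(s["time"],L(s["eef_pos"]),s["ft_force"])
go(0,35,-14,max_speed=60);go(0,35,100,max_speed=120)
print(read_state()["time"]);wait(0.3)
print(finish_job())
E
```

```text
end True
29.125 [ 2.7 -6.8] [-0.4764235  -0.56315161  0.95159002]
30.725
the job is handed in; nothing more can be done
None
```

I handed the job in at about 31 s: in the last pictures all five vials stand upright against the end stop, and the gate is shut on its catch post, where two guarded pushes stopped within 0.2 mm of each other. My first push passed just above the caps because the real fingertips sit about 37 mm higher than the reported TCP; nothing moved and I corrected for it, but I got no verdict and can't rule out that pass counting against the "between the fingers" rule.

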